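Push the adaptor box home in the corner stop of the test station

TASK

Push the black adaptor box along the bench, gently and without gripping or lifting it, into the inner corner of the L-shaped aluminium stop, until one long side lies flat against the long fence with the brass contacts and one short side lies flat against the short fence. Leave the small parts standing around the stop where they are.

Things in the scene. Friction and masses are not known exactly. Their poses are not given: they have to be found in the camera images.
- adaptor: black adaptor box, loose, about 0.2 kg, 62 mm (its x) by 90 mm (its y), upright sides 34 mm high, on top a pale board with a green terminal strip, 45 mm in all. Origin: centre of its underside, z up. Starts on the bench at least 50 mm clear of both fences, turned up to 0.35 rad from the stop. Slides under a push of 1 to 4 N.
- corner_stop: L-shaped aluminium stop fixed to the bench, 24 mm high. Origin at bench height where the two inner faces meet, z up. Long fence: inner face is the plane x = 0, from y = 0 to 160 mm, three flush brass contacts in it. Short fence: inner face y = 0, from x = 0 to -75 mm. Fences 14 mm thick, outside them flanges 4 mm high (22 mm wide) and a black contact head 26 mm high.
- seat (a point): where the origin of the adaptor box lies when it is fully seated: x = -31 mm, y = +45 mm in the stop's frame, at bench height. The box's y axis is then parallel to the stop's y axis.
- power_module: bystander: pale power module, 36 x 62 x 19 mm, loose, to the robot's side of the stop on the -y side. Origin at the centre of its underside.
- heat_sink: bystander: finned heat sink, 35 x 45 x 21 mm, loose, outside the short fence. Origin at the centre of its underside.
- capacitor: bystander: dark round capacitor, 30 mm across, 38 mm high, standing loose behind the long fence. Origin at the centre of its underside.
Not all that is in view belongs to the job. Leave any turquoise look-alike of the adaptor alone.

How it is judged:
At the end, for the whole second after the job is handed in: The adaptor box stands flat and still on the bench in the corner: its long side within 3 mm of the long fence, its short side within 3 mm of the short fence, parallel to the stop within 0.05 rad; each bystander within 20 mm of where it stood (x of adaptor in the frame of corner_stop between -0.034 and -0.028 m and y of adaptor in the frame of corner_stop between 0.042 and 0.048 m and angle between the y axis of adaptor and the y axis of corner_stop, either way round below 0.05 rad and height (world z) of adaptor below 0.004 m and angle between adaptor's own z axis and vertical below 0.05 rad and linear speed of adaptor below 0.01 m/s and distance of each of power_module, heat_sink, capacitor from where it was at the start of the episode below 0.02 m); the robot touches nothing.
It fails at once if the adaptor box is lifted (8 mm) or tipped (0.15 rad) (height (world z) of adaptor above 0.008 m or angle between adaptor's own z axis and vertical above 0.15 rad).
It fails at once if the adaptor box is gripped or pushed roughly (the fingers press on it with more than 30 N) (contact force between the fingers and adaptor above 30 N).
It fails at once if the power module is displaced by more than 20 mm or knocked over (distance of power_module from where it was at the start of the episode above 0.02 m or angle between power_module's own z axis and vertical above 0.3 rad).
It fails at once if the heat sink is displaced by more than 20 mm or knocked over (distance of heat_sink from where it was at the start of the episode above 0.02 m or angle between heat_sink's own z axis and vertical above 0.3 rad).
It fails at once if the capacitor is displaced by more than 20 mm or knocked over (distance of capacitor from where it was at the start of the episode above 0.02 m or angle between capacitor's own z axis and vertical above 0.3 rad).
It also fails if it takes over 58 s, if anything falls off the work surface, if the arm or the gripper's body presses on something with over 40 N, if the wrist force passes 120 N, or if a joint passes its speed limit or range.

ROBOT

A 6-joint arm with a two-finger parallel gripper is mounted at the origin on a cart in front of the work surface, level with it; the furniture and walls round the work are solid. World frame = base frame: x ahead of the robot, y to its left, z up, the work surface at z = 0. Lengths are in m, angles in rad, forces in N, time in s.
With the tool pointing down it reaches from about 0.375 to 0.9 m from the base axis. Payload 3.1 kg.
Tool frame: the origin (TCP) lies at the very end of the fingers, on their centre line; the grasp point (between the pads) lies 19 mm behind it; z points along the fingers, y is the line along which they close (so a half turn about z gives the same grasp; the last joint's range is limited). The gripper opens to 87 mm and grips with 3 to 60 N. Pads are 19 mm wide; open, the fingers measure 117 mm over their backs; the gripper's body (75 mm by 190 mm) begins 51 mm behind the grasp point.
Start: joints at [1.139, 0.527, 1.433, -0, 1.181, -0.178], TCP at [0.156, 0.605, 0.2] pointing down, gripper open.
Joint ranges: [-3.08, 3.08], [-0.75, 2.2], [0.22, 2.44], [-1.43, 4.57], [0, 2.65], [-2.85, 2.85]. Speed limits (rad/s): [2.79, 2.79, 3.14, 3.14, 3.14, 3.14].

INTERFACE

Orientations are given as a unit quaternion [x, y, z, w].
In Python, from rig import status, viewer, robot gives the robot as it stands.
- The arm moves only by the tool arm_command, never from a script. Its arguments are lists of equal length, an entry for each row: "delta_rot": the turn, a rotation vector about the tool's x, y, z in degrees, a list of three; "delta_pos": the shift along the tool's x, y, z in m, a list of three; "gripper": the closure, from -1 (fully open) to 1 (shut). In form: {"delta_rot": [[rx, ry, rz], ...], "delta_pos": [[dx, dy, dz], ...], "gripper": [gripper, ...]}. A call has 1 to 12 rows; each row is the pose to reach, as a shift and turn from the pose commanded when the call began, along the tool's axes at that moment; what a row does not reach only later rows make up. A row lasts 1/12 s, in which the tool goes at most 41.7 mm and 7.16 degrees, less where a joint would pass 70% of its speed; a pose out of reach is approached as far as the arm can. A call with a gripper value outside its range is refused whole. The fingers move at their own pace and stop on an object; "grip_force" is the grip in N (left out, the last holds). Time passes only in rows, so rows that repeat a pose let the fingers close. It gives the time, the measured TCP pose, the force, the opening and the grip force at its end, in the units of the state.
- status.get_obs(): the state, without advancing time (a new reading comes with each control period).
- viewer.camera(name): name is "scene" or "top"; returns a dict with "pixels" (400x640x3 uint8, blue, green, red), "fx", "fy", "cx", "cy" (pixels), "pose" (4x4, takes a point from camera to world coordinates). Camera axes: x right, y down, z forward; pixel columns grow to the right and rows downward; lengths in m; the calibration is good to about 2 mm. A picture is of the moment at which its call begins. There is no depth.
- robot.hand_in(): hands the job in; it is judged then, once.
The state is a dict: "time": time; "q": joint angles; "joint_velocities": joint speeds; "joint_torque": joint torques, N m; "position": TCP position; "tool_rot": TCP orientation; "ft_force": force on the tool from outside, world axes, zero at the start; "moment": the same for the moment, N m; "grip_width": finger opening in m; "grip_force": force on a finger pad.
Only numpy, scipy, OpenCV 4.12 (cv2) and the standard library are available. Lean on these libraries where they do the work, as an engineer would, in place of code of your own. Each camera call takes 0.05 s, during which the arm holds its last target. There are 200 camera calls.

## Working session

There is one attempt and no reset: what is moved stays moved. The work goes in short steps, Python scripts to look and compute and a tool call to move; the robot and the scene stay as the last step left them, time stands still between calls to the robot, and variables do not carry over. Pictures are saved under pics/ and viewed, at most 10 in all, crops included, and the job is handed in when it is done.

Besides the shell and the picture viewer there is one more tool, called after ">>>" as name(argument=value, ...) on one line, values as JSON. arm_command: Moves the arm, as the interface text tells. Its arguments: {"type":"object","properties":{"delta_rot":{"type":"array","items":{"type":"array","items":{"type":"number"}}},"delta_pos":{"type":"array","items":{"type":"array","items":{"type":"number"}}},"gripper":{"type":"array","items":{"type":"number"}},"grip_force":{"type":"number"}},"required":["delta_rot","delta_pos","gripper"]}

```bash
ls; mkdir -p pics; cat > h.py <<'E'
import numpy as np, cv2
from rig import status, viewer, robot
def shot(n,f=None):
    c=viewer.camera(n)
    if f: cv2.imwrite('pics/'+f,c['pixels'])
    return c
def ray(c,u,v,z):
    P=np.array(c['pose']); d=P[:3,:3]@np.array([(u-c['cx'])/c['fx'],(v-c['cy'])/c['fy'],1]); o=P[:3,3]
    return o+d*(z-o[2])/d[2]
def proj(c,p):
    P=np.array(c['pose']); q=P[:3,:3].T@(np.array(p)-P[:3,3]); return c['fx']*q[0]/q[2]+c['cx'],c['fy']*q[1]/q[2]+c['cy']
E
python3 - <<'E'
from h import *
for n in('scene','top'):
    c=shot(n,n+'0.png'); print(n,c['fx'],c['cx'],c['cy'],np.round(c['pose'],3).tolist())
print(status.get_obs())
E
```

```text
pics
scene 511.4884237155813 320.16370523144553 207.9317843686735 [[-0.782, -0.276, 0.559, 0.005], [-0.623, 0.366, -0.691, 0.542], [-0.014, -0.889, -0.458, 0.544], [0.0, 0.0, 0.0, 1.0]]
top 417.2408079635928 320.3086877836814 193.96484595236313 [[0.001, -0.995, 0.104, 0.514], [-1.0, -0.0, 0.009, -0.182], [-0.009, -0.104, -0.995, 0.88], [0.0, 0.0, 0.0, 1.0]]
{'time': 0.1, 'q': array([ 1.13947019e+00,  5.28364944e-01,  1.43377210e+00,  5.35613089e-06,
        1.18140828e+00, -1.78477255e-01]), 'joint_velocities': array([-9.39832327e-05, -2.82930861e-03, -3.15629073e-03,  1.11401845e-03,
        1.07749642e-03,  3.47241319e-04]), 'joint_torque': array([ 4.85938926e-05, -4.40983915e+01, -1.77150106e+01,  6.34604436e-02,
        5.34234673e-02, -3.69483405e-05]), 'position': array([0.15600936, 0.60448939, 0.19917527]), 'tool_rot': array([ 1.26088886e-01,  9.92018467e-01, -9.30560987e-04, -2.95458021e-04]), 'ft_force': array([-0.48061229,  0.13826513, -0.01676749]), 'moment': array([-0.00464433,  0.02078958, -0.00066405]), 'grip_force': 0.0, 'grip_width': 0.08690846338657522}
```

View pics/top0.png

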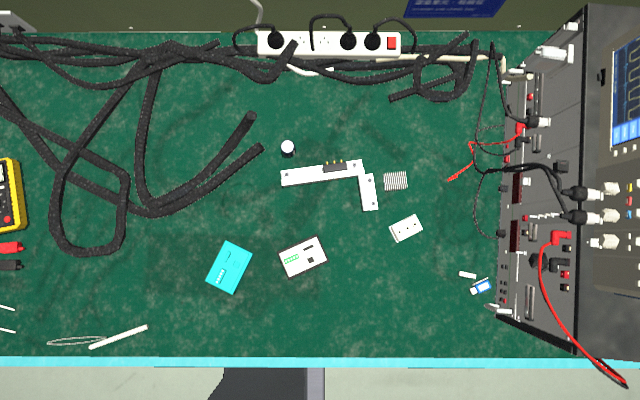

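View pics/scene0.png

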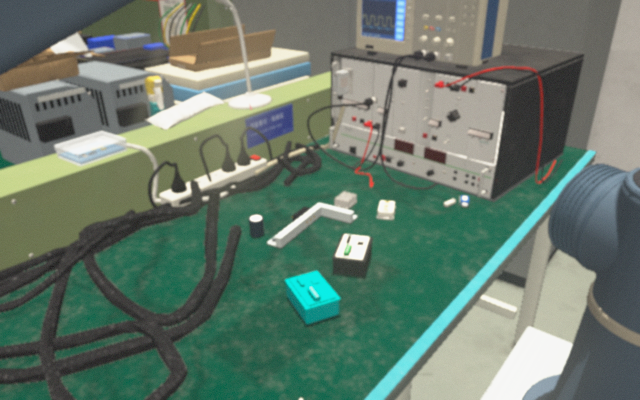

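Top view: the stop spans (281,180)–(360,165)–(372,208) with its inner corner near (357,178). The adaptor (pale top) is at (303,257), the turquoise look-alike at (228,267), the module at (405,228), the heat sink at (395,180) and the capacitor at (288,148).

```bash
python3 - <<'E'
from h import *
im=cv2.imread('pics/top0.png')[130:300,190:440]
cv2.imwrite('pics/crop0.png',cv2.resize(im,None,fx=3.2,fy=3.2,interpolation=cv2.INTER_CUBIC))
E
```

```text
(no output)
```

View pics/crop0.png

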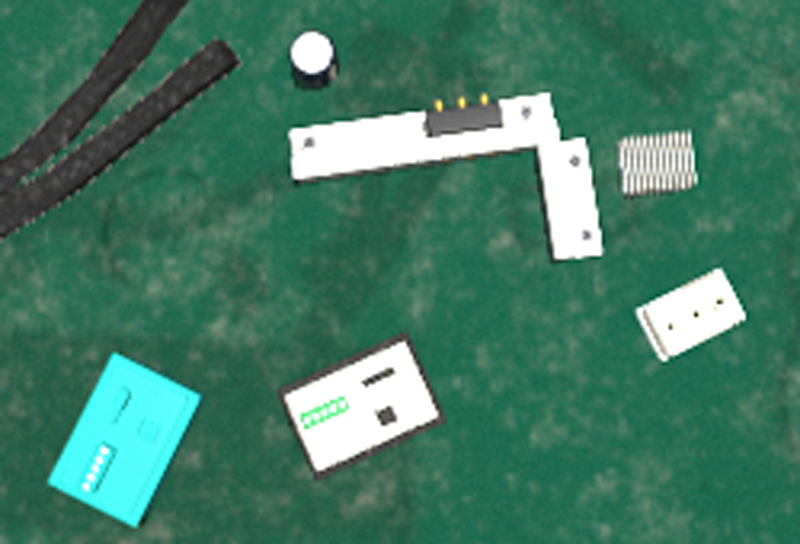

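```bash
cat >> h.py <<'E'
def fit(c,quad,z): 
    return np.array([ray(c,u,v,z) for u,v in quad])
def stop():
    s=np.load('stop.npy'); return s[:2],s[2]
def tostop(p):
    o,a=stop(); d=np.array(p)[:2]-o; return np.array([np.cos(a)*d[0]+np.sin(a)*d[1],-np.sin(a)*d[0]+np.cos(a)*d[1]])
def toworld(p):
    o,a=stop(); return o+np.array([np.cos(a)*p[0]-np.sin(a)*p[1],np.sin(a)*p[0]+np.cos(a)*p[1]])
def box(c):
    im=c['pixels']; hsv=cv2.cvtColor(im,cv2.COLOR_BGR2HSV); 
    # pale board / black rim = anything that is not green bench or turquoise
    bench=cv2.inRange(hsv,(60,90,40),(100,255,255)); return bench
E
python3 - <<'E'
from h import *
c=shot('top')
f=lambda q:[(190+u/3.2-.5+.16,130+v/3.2-.5+.16) for u,v in q]
S=fit(c,f([(293,181),(540,149),(554,259)]),.024)
L=S[0]-S[1]; sh=S[2]-S[1]
print(S[:,:2].round(4).tolist(),np.linalg.norm(L),np.linalg.norm(sh))
a=np.arctan2(-L[0],L[1]); b=np.arctan2(-sh[1],-sh[0]); print('yaw',a,b)
np.save('stop.npy',[S[1,0],S[1,1],a])
B=fit(c,f([(405,336),(441,420),(318,479),(281,390)]),.034)
print(B[:,:2].round(4).tolist(),[np.linalg.norm(B[i]-B[i-1]).round(4) for i in range(4)])
print('centre',B.mean(0),'stop frame',tostop(B.mean(0)))
e=(B[3]-B[0])+(B[2]-B[1]); print('yaw',np.arctan2(-e[0],e[1]))
for n,p,z in(('mod',(690,314),.019),('hs',(658,163),.021),('cap',(313,53),.038)):
    w=fit(c,f([p]),z)[0]; print(n,w[:2],tostop(w))
o,a=stop(); print('seat',toworld([-.031,.045]))
# bright mask check
E
```

```text
[[0.6192, -0.0934], [0.64, -0.2531], [0.5688, -0.2615]] 0.16100270619815032 0.07171047090728379
yaw 0.12973351698534138 0.11692789137353128
[[0.5195, -0.1662], [0.4672, -0.1889], [0.4307, -0.1121], [0.4857, -0.0884]] [np.float64(0.0849), np.float64(0.057), np.float64(0.085), np.float64(0.0599)]
centre [ 0.47575091 -0.13888629  0.034     ] stop frame [-0.14811409  0.13449858]
yaw 0.42707459937293263
mod [ 0.53383191 -0.3487494 ] [-0.11767115 -0.08111486]
hs [ 0.63127981 -0.32963201] [-0.01856895 -0.07476495]
cap [ 0.70024036 -0.1068562 ] [0.07863257 0.13721733]
seat [ 0.60345925 -0.21248173]
```

```bash
cat >> h.py <<'E'
from scipy.spatial.transform import Rotation as Ro
def go(sx,sy,z,rel,world=False):
    """tool-frame delta from measured pose to stop-frame target"""
    s=status.get_obs(); R=Ro.from_quat(s['tool_rot']); p=np.array([*( (sx,sy) if world else toworld([sx,sy])),z])
    a=stop()[1]+rel; T=Ro.from_matrix(np.array([[-np.cos(a),-np.sin(a),0],[-np.sin(a),np.cos(a),0],[0,0,-1]]).T*0+np.column_stack([[-np.cos(a),-np.sin(a),0],[-np.sin(a),np.cos(a),0],[0,0,-1]]))
    print('world',p.round(4),'dpos',R.inv().apply(p-s['position']).round(4),'drot',np.degrees((R.inv()*T).as_rotvec()).round(2))
E
python3 - <<'E'
from h import *
go(.46,.2,.2,0,True); go(-.215,.132,.2,0);go(-.215,.132,.008,0)
E
```

```text
world [0.46 0.2  0.2 ] dpos [-3.955e-01 -3.157e-01 -3.000e-04] drot [ -0.09  -0.03 -21.92]
world [ 0.4098 -0.15    0.2   ] dpos [-4.343e-01 -6.672e-01  3.000e-04] drot [ -0.09  -0.03 -21.92]
world [ 0.4098 -0.15    0.008 ] dpos [-0.4344 -0.6668  0.1923] drot [ -0.09  -0.03 -21.92]
```

>>> arm_command(delta_rot=[[0,0,-7],[0,0,-14],[0,0,-21],[0,0,-21.9],[0,0,-21.9],[0,0,-21.9],[0,0,-21.9],[0,0,-21.9],[0,0,-21.9],[0,0,-21.9],[0,0,-21.9],[0,0,-21.9]], delta_pos=[[-0.033,-0.026,0],[-0.066,-0.052,0],[-0.1,-0.08,0],[-0.133,-0.105,0],[-0.166,-0.13,0],[-0.2,-0.158,0],[-0.233,-0.184,0],[-0.266,-0.21,0],[-0.3,-0.237,0],[-0.333,-0.263,0],[-0.366,-0.29,0],[-0.395,-0.315,0]], gripper=[-0.15,-0.15,-0.15,-0.15,-0.15,-0.15,-0.15,-0.15,-0.15,-0.15,-0.15,-0.15])

```text
time: 1.15
position: [0.4555, 0.2072, 0.2]
tool_rot: [-0.065, 0.998, 0.0, 0.0]
ft_force: [-0.5, -0.1, -0.5]
grip_width: 0.0498
grip_force: 0.0
```

```bash
python3 - <<'E'
from h import *
s=status.get_obs();print(s['q'].round(2),s['position'],s['grip_width'])
go(-.215,.132,.2,0)
E
```

```text
[ 0.2   0.36  1.74  0.    1.04 -1.5 ] [0.45545258 0.20719449 0.20002316] 0.049780185808347636
world [ 0.4098 -0.15    0.2   ] dpos [ 0.0914 -0.3483 -0.    ] drot [ 0.01  0.   -0.02]
```

>>> arm_command(delta_rot=[[0,0,0],[0,0,0],[0,0,0],[0,0,0],[0,0,0],[0,0,0],[0,0,0],[0,0,0],[0,0,0],[0,0,0],[0,0,0],[0,0,0]], delta_pos=[[0.01,-0.038,0],[0.02,-0.076,0],[0.03,-0.114,0],[0.04,-0.152,0],[0.05,-0.19,0],[0.06,-0.228,0],[0.07,-0.266,0],[0.08,-0.304,0],[0.094,-0.34,0],[0.094,-0.34,0],[0.094,-0.34,0],[0.094,-0.34,0]], gripper=[-0.15,-0.15,-0.15,-0.15,-0.15,-0.15,-0.15,-0.15,-0.15,-0.15,-0.15,-0.15])

```text
time: 2.15
position: [0.4047, -0.1399, 0.1998]
tool_rot: [-0.064, 0.998, 0.001, -0.0]
ft_force: [-0.1, -0.6, 0.0]
grip_width: 0.05
grip_force: 0.0
```

```bash
python3 - <<'E'
from h import *
s=status.get_obs();print(s['q'].round(2),s['position'],s['grip_width'],s['ft_force'])
go(-.215,.132,.008,0)
E
```

```text
[-0.6   0.26  1.9   0.    0.98 -2.29] [ 0.40470301 -0.13987799  0.19980464] 0.04999241879588546 [-0.08207093 -0.60799669  0.0357011 ]
world [ 0.4098 -0.15    0.008 ] dpos [-0.0038 -0.0109  0.1918] drot [ 0.07 -0.04 -0.09]
```

>>> arm_command(delta_rot=[[0,0,0],[0,0,0],[0,0,0],[0,0,0],[0,0,0],[0,0,0],[0,0,0],[0,0,0]], delta_pos=[[0,-0.01,0.03],[0,-0.01,0.06],[0,-0.01,0.09],[0,-0.01,0.12],[0,-0.01,0.15],[0,-0.01,0.175],[0,-0.01,0.19],[0,-0.01,0.19]], gripper=[-0.15,-0.15,-0.15,-0.15,-0.15,-0.15,-0.15,-0.15])

```text
time: 2.82
position: [0.4051, -0.1472, 0.0076]
tool_rot: [-0.066, 0.998, 0.002, -0.003]
ft_force: [-0.9, -0.2, 0.4]
grip_width: 0.0499
grip_force: 0.0
```

```bash
python3 - <<'E'
from h import *
s=status.get_obs();print(s['position'],tostop(s['position']),s['ft_force'])
c=shot('top','t1.png'); im=c['pixels'][130:300,190:440]
cv2.imwrite('pics/crop1.png',cv2.resize(im,None,fx=2.4,fy=2.4,interpolation=cv2.INTER_CUBIC))
E
```

```text
[ 0.40511024 -0.14716412  0.00757979] [-0.21923203  0.13542909] [-0.89855132 -0.18610279  0.38274102]
```

View pics/crop1.png

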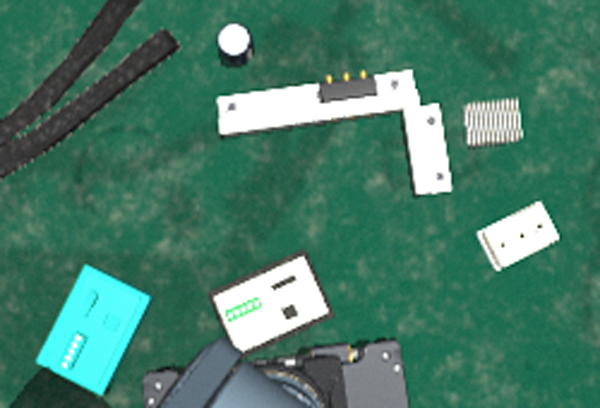

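The tool is down behind the box's near long side and clear of everything. The box is at about (270,303) in the crop, untouched. Starting the push toward the long fence.

>>> arm_command(delta_rot=[[0,0,0],[0,0,0],[0,0,0],[0,0,0],[0,0,0],[0,0,0],[0,0,0],[0,0,0],[0,0,0],[0,0,0],[0,0,0],[0,0,0]], delta_pos=[[-0.006,0,0],[-0.011,0,0],[-0.016,0,0],[-0.02,0,0],[-0.025,0,0],[-0.03,0,0],[-0.035,0,0],[-0.04,0,0],[-0.045,0,0],[-0.05,0,0],[-0.055,0,0],[-0.06,0,0]], gripper=[-0.15,-0.15,-0.15,-0.15,-0.15,-0.15,-0.15,-0.15,-0.15,-0.15,-0.15,-0.15])

```text
time: 3.87
position: [0.4665, -0.1425, 0.01]
tool_rot: [-0.065, 0.998, -0.0, -0.0]
ft_force: [-2.5, -0.3, 0.5]
grip_width: 0.0505
grip_force: 0.9
```

```bash
python3 - <<'E'
from h import *
s=status.get_obs();print(s['position'],tostop(s['position']),s['ft_force'],s['grip_width'])
c=shot('top','t2.png'); im=c['pixels'][130:300,190:440]
cv2.imwrite('pics/crop2.png',cv2.resize(im,None,fx=2.4,fy=2.4,interpolation=cv2.INTER_CUBIC))
E
```

```text
[ 0.46650697 -0.14250846  0.00997927] [-0.15774895  0.13210274] [-2.50986177 -0.31395204  0.47301572] 0.050457318331203246
```

View pics/crop2.png

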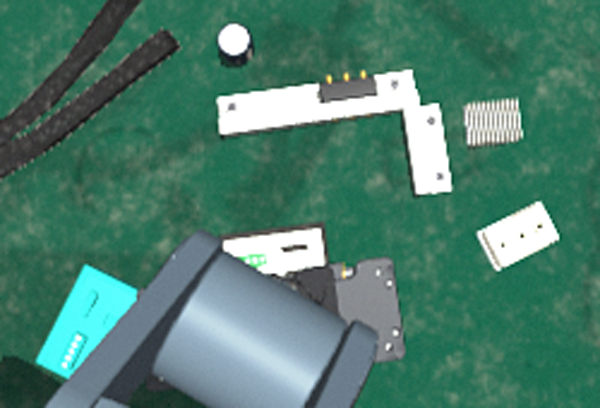

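The box has squared up to the stop, with its far edge at about (225–325, 228–242) in the crop. Continuing until just short of the fence.

>>> arm_command(delta_rot=[[0,0,0],[0,0,0],[0,0,0],[0,0,0],[0,0,0],[0,0,0],[0,0,0],[0,0,0],[0,0,0],[0,0,0],[0,0,0],[0,0,0]], delta_pos=[[-0.006,0,0],[-0.013,0,0],[-0.02,0,0],[-0.027,0,0],[-0.034,0,0],[-0.041,0,0],[-0.048,0,0],[-0.055,0,0],[-0.062,0,0],[-0.069,0,0],[-0.075,0,0],[-0.079,0,0]], gripper=[-0.15,-0.15,-0.15,-0.15,-0.15,-0.15,-0.15,-0.15,-0.15,-0.15,-0.15,-0.15])

```text
time: 4.92
position: [0.5455, -0.1323, 0.0101]
tool_rot: [-0.065, 0.998, -0.0, 0.0]
ft_force: [-1.6, -0.4, -0.4]
grip_width: 0.0503
grip_force: 0.7
```

```bash
python3 - <<'E'
from h import *
s=status.get_obs();print(s['position'],tostop(s['position']),s['ft_force'],s['grip_width'])
c=shot('top','t3.png'); im=c['pixels'][130:300,190:440]
cv2.imwrite('pics/crop3.png',cv2.resize(im,None,fx=3.2,fy=3.2,interpolation=cv2.INTER_CUBIC))
E
```

```text
[ 0.54550251 -0.13227215  0.01007546] [-0.07809298  0.13203338] [-1.63766506 -0.36754171 -0.37022988] 0.05027313233255725
```

View pics/crop3.png

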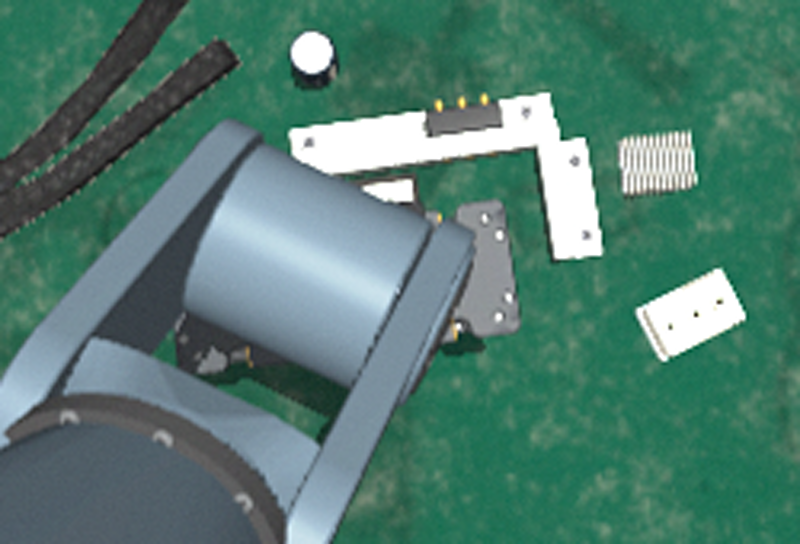

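The box is now just short of the long fence and parallel to it. Its -y far corner is at about (416,179) in the crop.

```bash
python3 - <<'E'
from h import *
c=shot('top')
w=ray(c,190+416/3.2-.34,130+179/3.2-.34,.034); print('corner',tostop(w))
e=tostop(w)[1]+.09; print('end',e)
go(-.11,.132,.01,0); go(-.11,.132,.11,0); go(-.039,e+.028,.11,-np.pi/2)
E
```

```text
corner [-0.01025136  0.08207683]
end 0.1720768251730041
world [ 0.5139 -0.1364  0.01  ] dpos [0.0322 0.0002 0.0001] drot [-0.05  0.11 -0.  ]
world [ 0.5139 -0.1364  0.11  ] dpos [ 0.032   0.0001 -0.0999] drot [-0.05  0.11 -0.  ]
world [ 0.5755 -0.0597  0.11  ] dpos [-0.039   0.0682 -0.0999] drot [5.0e-02 1.3e-01 9.0e+01]
```

>>> arm_command(delta_rot=[[0,0,0],[0,0,0],[0,0,0],[0,0,0],[0,0,0],[0,0,7],[0,0,14],[0,0,21],[0,0,28],[0,0,35],[0,0,42],[0,0,49]], delta_pos=[[0.01,0,0],[0.025,0,0],[0.032,0,-0.02],[0.032,0,-0.06],[0.032,0,-0.1],[0.028,0.01,-0.1],[0.02,0.02,-0.1],[0.01,0.03,-0.1],[0,0.04,-0.1],[-0.01,0.05,-0.1],[-0.02,0.06,-0.1],[-0.03,0.068,-0.1]], gripper=[-0.15,-0.15,-0.15,-0.15,0.2,0.68,0.68,0.68,0.68,0.68,0.68,0.68])

```text
time: 6.02
position: [0.5645, -0.0603, 0.11]
tool_rot: [0.358, 0.934, 0.0, -0.0]
ft_force: [0.3, -0.7, -0.1]
grip_width: 0.0154
grip_force: 0.0
```

>>> arm_command(delta_rot=[[0,0,7],[0,0,14],[0,0,21],[0,0,28],[0,0,35],[0,0,41],[0,0,41],[0,0,41]], delta_pos=[[0,0,0],[0,0,0],[0,0,0],[0,0,0],[0,0,0],[0,0,0],[0,0,0],[0,0,0]], gripper=[0.68,0.68,0.68,0.68,0.68,0.68,0.68,0.68])

```text
time: 6.68
position: [0.5645, -0.0611, 0.11]
tool_rot: [0.659, 0.752, -0.0, -0.0]
ft_force: [-0.5, -0.5, 0.1]
grip_width: 0.0137
grip_force: 0.0
```

```bash
python3 - <<'E'
from h import *
s=status.get_obs();print(s['q'].round(2),s['position'],tostop(s['position']),s['ft_force'],s['grip_width'])
c=shot('top','t4.png'); im=c['pixels'][130:300,190:440]
cv2.imwrite('pics/crop4.png',cv2.resize(im,None,fx=3.2,fy=3.2,interpolation=cv2.INTER_CUBIC))
go(-.039,.2,.01,-np.pi/2)
E
```

```text
[-0.3   0.57  1.66 -0.    0.91 -0.44] [ 0.56451907 -0.06113204  0.10996643] [-0.05003285  0.20011549] [-0.47669196 -0.52418071  0.14398687] 0.013727466675093922
world [ 0.5755 -0.0598  0.01  ] dpos [-0.0001  0.0109  0.1   ] drot [-0.02 -0.    0.11]
```

View pics/crop4.png

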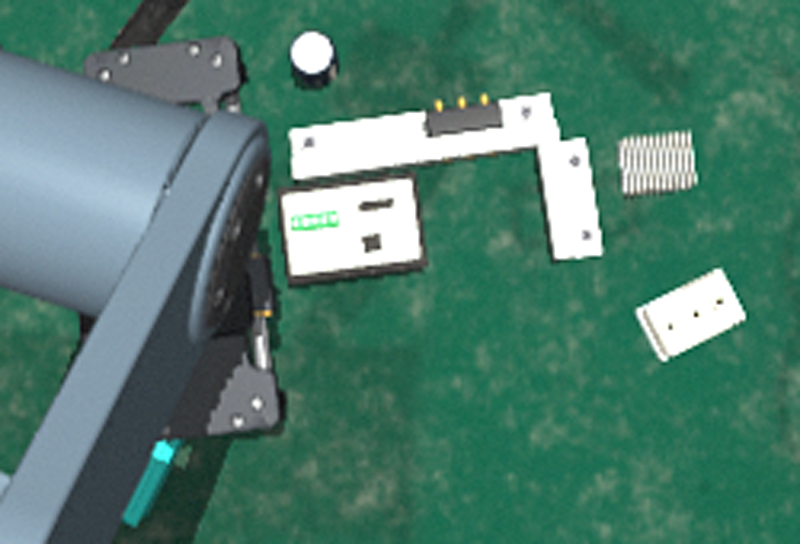

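The box is parallel to the stop and undisturbed by the retreat, with corners at about (282,190), (415,177), (425,267) and (290,283) in the crop. The tool is over its +y end. Descending, then pushing along the fence.

>>> arm_command(delta_rot=[[0,0,0],[0,0,0],[0,0,0],[0,0,0],[0,0,0],[0,0,0]], delta_pos=[[0,0.009,0.02],[0,0.009,0.05],[0,0.009,0.075],[0,0.009,0.092],[0,0.009,0.1],[0,0.009,0.1]], gripper=[0.68,0.68,0.68,0.68,0.68,0.68])

```text
time: 7.23
position: [0.5726, -0.0595, 0.0082]
tool_rot: [0.66, 0.752, -0.001, -0.002]
ft_force: [-0.1, 0.2, 0.3]
grip_width: 0.0139
grip_force: 0.0
```

>>> arm_command(delta_rot=[[0,0,0],[0,0,0],[0,0,0],[0,0,0],[0,0,0],[0,0,0],[0,0,0],[0,0,0],[0,0,0],[0,0,0],[0,0,0],[0,0,0]], delta_pos=[[-0.006,0,0],[-0.011,0,0],[-0.016,0,0],[-0.021,0,0],[-0.026,0,0],[-0.031,0,0],[-0.036,0,0],[-0.042,0,0],[-0.048,0,0],[-0.054,0,0],[-0.06,0,0],[-0.066,0,0]], gripper=[0.68,0.68,0.68,0.68,0.68,0.68,0.68,0.68,0.68,0.68,0.68,0.68])

```text
time: 8.23
position: [0.5827, -0.1259, 0.01]
tool_rot: [0.66, 0.751, -0.0, -0.0]
ft_force: [-0.8, 2.4, 1.9]
grip_width: 0.014
grip_force: 1.3
```

```bash
python3 - <<'E'
from h import *
s=status.get_obs();print(s['position'],tostop(s['position']),s['ft_force'],s['grip_width'])
c=shot('top','t5.png'); im=c['pixels'][130:300,190:440]
cv2.imwrite('pics/crop5.png',cv2.resize(im,None,fx=3.2,fy=3.2,interpolation=cv2.INTER_CUBIC))
E
```

```text
[ 0.58274439 -0.12587446  0.0099711 ] [-0.04033641  0.13355933] [-0.76484576  2.41669538  1.92001987] 0.013960758400719107
```

View pics/crop5.png

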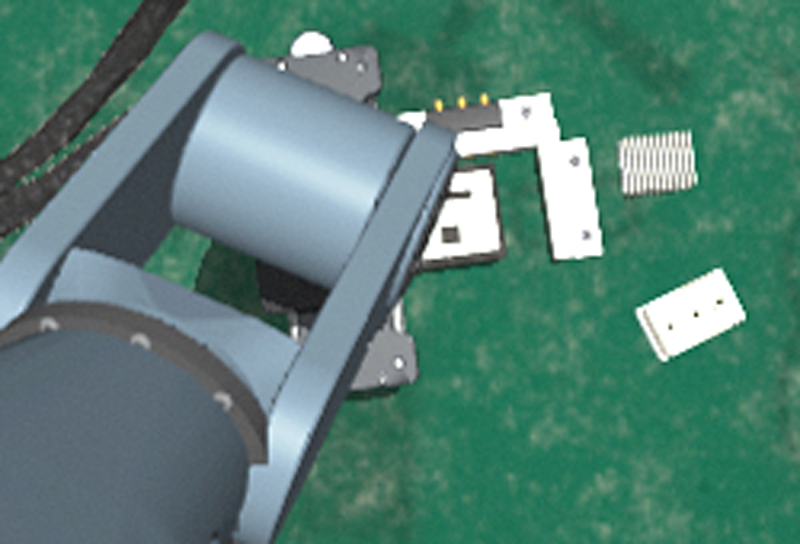

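The box slides straight along the fence, with its -y end at about (493–503, 168–262) in the crop. About 34 mm remains to the short fence.

>>> arm_command(delta_rot=[[0,0,0],[0,0,0],[0,0,0],[0,0,0],[0,0,0],[0,0,0],[0,0,0],[0,0,0]], delta_pos=[[-0.005,0,0],[-0.01,0,0],[-0.015,0,0],[-0.02,0,0],[-0.024,0,0],[-0.027,0,0],[-0.029,0,0],[-0.03,0,0]], gripper=[0.68,0.68,0.68,0.68,0.68,0.68,0.68,0.68])

```text
time: 8.95
position: [0.5867, -0.1554, 0.01]
tool_rot: [0.66, 0.751, -0.0, 0.0]
ft_force: [1.4, 0.7, 0.9]
grip_width: 0.014
grip_force: 0.8
```

>>> arm_command(delta_rot=[[0,0,0],[0,0,0],[0,0,0]], delta_pos=[[-0.001,0,0],[-0.002,0,0],[-0.002,0,0]], gripper=[0.68,0.68,0.68])

```text
time: 9.2
position: [0.5867, -0.1568, 0.01]
tool_rot: [0.66, 0.751, -0.0, -0.0]
ft_force: [-0.4, 1.5, 0.6]
grip_width: 0.0139
grip_force: 0.8
```

>>> arm_command(delta_rot=[[0,0,0],[0,0,0]], delta_pos=[[-0.001,0,0],[-0.001,0,0]], gripper=[0.68,0.68])

```text
time: 9.37
position: [0.5864, -0.1571, 0.0099]
tool_rot: [0.66, 0.751, 0.0, -0.001]
ft_force: [-1.0, 3.8, 0.3]
grip_width: 0.0139
grip_force: 1.9
```

>>> arm_command(delta_rot=[[0,0,0],[0,0,0],[0,0,0]], delta_pos=[[-0.001,0,0],[-0.001,0,0],[-0.001,0,0]], gripper=[0.68,0.68,0.68])

```text
time: 9.62
position: [0.5861, -0.1574, 0.0099]
tool_rot: [0.66, 0.751, 0.0, -0.002]
ft_force: [-0.6, 6.0, 1.4]
grip_width: 0.0138
grip_force: 2.9
```

>>> arm_command(delta_rot=[[0,0,0],[0,0,0],[0,0,0]], delta_pos=[[-0.001,0,0],[-0.001,0,0],[-0.001,0,0]], gripper=[0.68,0.68,0.68])

```text
time: 9.87
position: [0.586, -0.1575, 0.0099]
tool_rot: [0.66, 0.751, 0.0, -0.002]
ft_force: [-0.8, 8.5, 3.4]
grip_width: 0.014
grip_force: 3.9
```

```bash
python3 - <<'E'
from h import *
s=status.get_obs();print(s['position'],tostop(s['position']),s['ft_force'],s['grip_force'])
E
```

```text
[ 0.586019   -0.15751271  0.00986531] [-0.04118234  0.10176332] [-0.83612467  8.46750502  3.36250246] 3.9182865992188454
```

The short fence stopped the box: force rose to 8 N with no further motion. Backing off to push it onto the long fence.

>>> arm_command(delta_rot=[[0,0,0],[0,0,0],[0,0,0],[0,0,0],[0,0,0],[0,0,-7],[0,0,-14],[0,0,-21],[0,0,-28],[0,0,-35],[0,0,-42],[0,0,-49]], delta_pos=[[0.012,0,0],[0.028,0,0],[0.028,0,-0.02],[0.028,0,-0.06],[0.028,0,-0.1],[0.02,-0.02,-0.1],[0.01,-0.04,-0.1],[0,-0.06,-0.1],[-0.02,-0.08,-0.1],[-0.04,-0.09,-0.1],[-0.057,-0.09,-0.1],[-0.057,-0.09,-0.1]], gripper=[0.68,0.68,0.68,0.68,0.5,0.2,-0.15,-0.15,-0.15,-0.15,-0.15,-0.15])

```text
time: 10.87
position: [0.5064, -0.2317, 0.1107]
tool_rot: [0.287, 0.958, -0.002, 0.002]
ft_force: [0.1, 0.1, -0.3]
grip_width: 0.049
grip_force: 0.0
```

>>> arm_command(delta_rot=[[0,0,-7],[0,0,-14],[0,0,-21],[0,0,-28],[0,0,-35],[0,0,-41],[0,0,-41],[0,0,-41]], delta_pos=[[0,0,0],[0,0,0],[0,0,0],[0,0,0],[0,0,0],[0,0,0],[0,0,0],[0,0,0]], gripper=[-0.15,-0.15,-0.15,-0.15,-0.15,-0.15,-0.15,-0.15])

```text
time: 11.53
position: [0.5056, -0.2277, 0.1102]
tool_rot: [-0.064, 0.998, -0.0, 0.0]
ft_force: [0.3, -0.2, 0.8]
grip_width: 0.05
grip_force: 0.0
```

```bash
python3 - <<'E'
from h import *
s=status.get_obs();print(s['q'].round(2),s['position'],tostop(s['position']),s['ft_force'],s['grip_width'])
c=shot('top','t6.png'); im=c['pixels'][130:300,190:440]
cv2.imwrite('pics/crop6.png',cv2.resize(im,None,fx=3.2,fy=3.2,interpolation=cv2.INTER_CUBIC))
go(-.105,.047,.01,0)
E
```

```text
[-0.62  0.56  1.7  -0.    0.89 -2.32] [ 0.50563055 -0.22772771  0.110194  ] [-0.12997895  0.04253823] [ 0.32481804 -0.22018633  0.79856902] 0.0500048397460846
world [ 0.5298 -0.2201  0.01  ] dpos [-0.025   0.0046  0.1002] drot [-0.04  0.02 -0.13]
```

View pics/crop6.png

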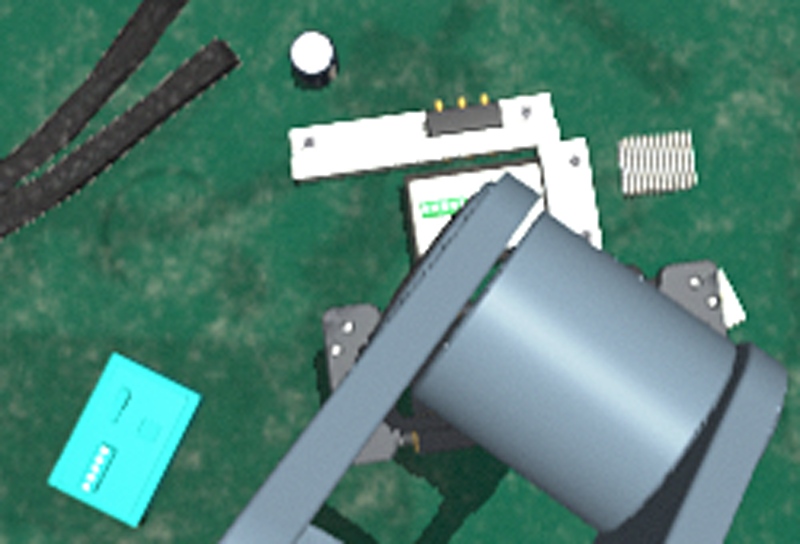

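The box lies against the short fence at (543,165) in the crop, parallel to the stop and with a small gap to the long fence. The bystanders have not moved. Descending for the final push in x.

>>> arm_command(delta_rot=[[0,0,0],[0,0,0],[0,0,0],[0,0,0],[0,0,0],[0,0,0]], delta_pos=[[0,0.004,0.02],[0,0.004,0.05],[0,0.004,0.075],[0,0.004,0.092],[0,0.004,0.1],[0,0.004,0.1]], gripper=[-0.15,-0.15,-0.15,-0.15,-0.15,-0.15])

```text
time: 12.08
position: [0.5038, -0.2233, 0.0083]
tool_rot: [-0.064, 0.998, 0.001, -0.001]
ft_force: [0.3, -0.7, -0.5]
grip_width: 0.05
grip_force: 0.0
```

>>> arm_command(delta_rot=[[0,0,0],[0,0,0],[0,0,0],[0,0,0],[0,0,0],[0,0,0],[0,0,0],[0,0,0],[0,0,0],[0,0,0],[0,0,0],[0,0,0]], delta_pos=[[-0.01,0,0],[-0.02,0,0],[-0.03,0,0],[-0.035,0,0],[-0.039,0,0],[-0.043,0,0],[-0.047,0,0],[-0.05,0,0],[-0.052,0,0],[-0.053,0,0],[-0.054,0,0],[-0.054,0,0]], gripper=[-0.15,-0.15,-0.15,-0.15,-0.15,-0.15,-0.15,-0.15,-0.15,-0.15,-0.15,-0.15])

```text
time: 13.08
position: [0.5574, -0.2167, 0.0099]
tool_rot: [-0.065, 0.998, 0.001, -0.001]
ft_force: [-4.3, 0.3, 0.9]
grip_width: 0.05
grip_force: 1.4
```

```bash
python3 - <<'E'
from h import *
s=status.get_obs();print(s['position'],tostop(s['position']),s['ft_force'],s['grip_force'])
E
```

```text
[ 0.55740676 -0.21674157  0.00990937] [-0.07721657  0.04673376] [-4.3135396   0.30214308  0.94292134] 1.3621497340500355
```

>>> arm_command(delta_rot=[[0,0,0],[0,0,0],[0,0,0]], delta_pos=[[-0.001,0,0],[-0.002,0,0],[-0.002,0,0]], gripper=[-0.15,-0.15,-0.15])

```text
time: 13.33
position: [0.56, -0.2165, 0.0099]
tool_rot: [-0.065, 0.998, 0.0, -0.0]
ft_force: [-3.3, 0.1, 1.1]
grip_width: 0.0501
grip_force: 1.4
```

>>> arm_command(delta_rot=[[0,0,0],[0,0,0],[0,0,0]], delta_pos=[[-0.001,0,0],[-0.001,0,0],[-0.001,0,0]], gripper=[-0.15,-0.15,-0.15])

```text
time: 13.58
position: [0.5612, -0.2164, 0.0099]
tool_rot: [-0.065, 0.998, 0.0, -0.0]
ft_force: [-3.2, 2.1, 0.5]
grip_width: 0.0497
grip_force: 1.3
```

>>> arm_command(delta_rot=[[0,0,0],[0,0,0],[0,0,0]], delta_pos=[[-0.001,0,0],[-0.001,0,0],[-0.001,0,0]], gripper=[-0.15,-0.15,-0.15])

```text
time: 13.83
position: [0.5623, -0.2164, 0.0099]
tool_rot: [-0.065, 0.998, 0.0, -0.0]
ft_force: [-3.4, 0.7, 1.7]
grip_width: 0.0505
grip_force: 1.3
```

Still sliding freely at about 3.3 N.

>>> arm_command(delta_rot=[[0,0,0],[0,0,0],[0,0,0]], delta_pos=[[-0.001,0,0],[-0.001,0,0],[-0.001,0,0]], gripper=[-0.15,-0.15,-0.15])

```text
time: 14.08
position: [0.5635, -0.2165, 0.01]
tool_rot: [-0.065, 0.998, -0.0, 0.0]
ft_force: [-2.2, 1.6, 0.9]
grip_width: 0.0502
grip_force: 1.2
```

>>> arm_command(delta_rot=[[0,0,0],[0,0,0],[0,0,0]], delta_pos=[[-0.001,0,0],[-0.001,0,0],[-0.001,0,0]], gripper=[-0.15,-0.15,-0.15])

```text
time: 14.33
position: [0.5646, -0.2165, 0.01]
tool_rot: [-0.065, 0.998, -0.0, 0.0]
ft_force: [-1.8, 1.6, -1.0]
grip_width: 0.05
grip_force: 1.1
```

>>> arm_command(delta_rot=[[0,0,0],[0,0,0],[0,0,0]], delta_pos=[[-0.001,0,0],[-0.001,0,0],[-0.001,0,0]], gripper=[-0.15,-0.15,-0.15])

```text
time: 14.58
position: [0.5649, -0.2165, 0.01]
tool_rot: [-0.065, 0.998, -0.0, -0.001]
ft_force: [-4.1, -0.2, 0.3]
grip_width: 0.0502
grip_force: 2.3
```

>>> arm_command(delta_rot=[[0,0,0],[0,0,0],[0,0,0]], delta_pos=[[-0.001,0,0],[-0.001,0,0],[-0.001,0,0]], gripper=[-0.15,-0.15,-0.15])

```text
time: 14.83
position: [0.565, -0.2165, 0.01]
tool_rot: [-0.065, 0.998, 0.0, -0.001]
ft_force: [-7.0, -0.9, 1.4]
grip_width: 0.0501
grip_force: 3.3
```

Stalled at 7 N on the long fence. Backing off and clearing the view.

>>> arm_command(delta_rot=[[0,0,0],[0,0,0],[0,0,0],[0,0,0],[0,0,0],[0,0,0],[0,0,0],[0,0,0],[0,0,0],[0,0,0]], delta_pos=[[0.01,0,0],[0.025,0,0],[0.03,0,-0.02],[0.03,0,-0.06],[0.03,0,-0.1],[0.03,0.04,-0.13],[0.03,0.08,-0.15],[0.03,0.12,-0.15],[0.03,0.16,-0.15],[0.03,0.2,-0.15]], gripper=[-0.15,-0.15,-0.15,-0.15,-0.15,-0.15,-0.15,-0.15,-0.15,-0.15])

```text
time: 15.67
position: [0.5137, -0.0259, 0.1619]
tool_rot: [-0.064, 0.998, -0.001, 0.004]
ft_force: [0.6, 0.4, -0.4]
grip_width: 0.0498
grip_force: 0.0
```

```bash
python3 - <<'E'
from h import *
c=shot('top','t7.png'); a=cv2.resize(c['pixels'][130:250,260:440],None,fx=4,fy=4,interpolation=cv2.INTER_CUBIC)[:,:780]
cv2.imwrite('pics/crop7.png',a)
E
```

```text
(no output)
```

View pics/crop7.png

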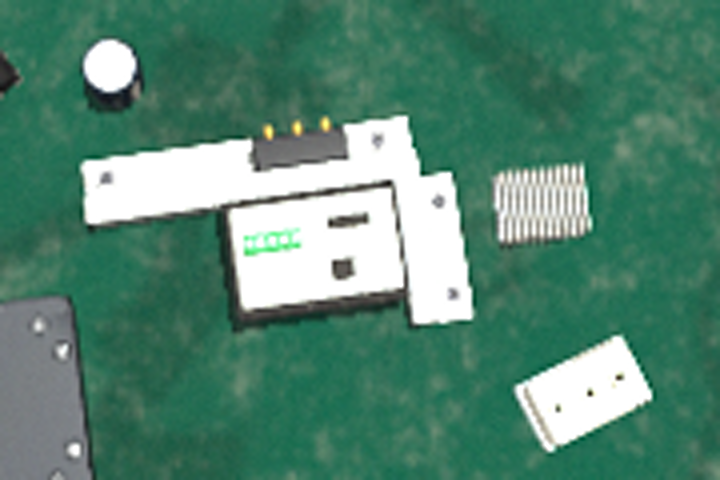

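The box sits in the corner: its rim meets both fences with no green gap, the corner is at (393,183) in the crop, and its sides are parallel to the stop. The capacitor (110,68), heat sink (543,205) and module (585,393) are where they started. Handing in.

```bash
python3 -c "
from h import *
print(robot.hand_in())"
```

```text
the job is handed in; nothing more can be done
None
```

I pushed the adaptor box into the corner until it stopped firmly against both fences, left the bystanders where they stood, and handed the job in; no verdict came back.

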